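# Press a flanged sleeve home in a bearing block and lock it

### The job

One of the two bearing blocks still lacks its bronze sleeve. Take the loose sleeve that fits, start it in the empty bore, press it down until its shoulder sits flush on the block's face, and then slide the block's steel keeper fully over the shoulder. Leave the dropper bottle and the small white jar standing.

Things in the scene. Friction and masses are not known exactly. Their poses are not given: they have to be found in the camera images.
- bearing_block: The empty bearing block, fixed: an aluminium housing 64 x 64 mm, its flat top face 42 mm above the worktop, on a grey foot plate 140 x 90 x 6 mm; vertical bore in the middle of the face. Origin on the worktop under the bore's axis, z up. The keeper's slideway is on its -x side: rails at block x = -74 to -30 mm, y out to +-24 mm, tops 59 mm above the worktop. The keeper closes along +x.
- bore_mouth (a point): Centre of the empty bore's mouth, 42 mm above the worktop; axes as the block's. The bore is 24 mm in diameter and 30 mm deep. A black rubber collar inside drags: the sleeve's shank drops in freely for 12 mm, then must be pushed down the last 12 mm with about 8 N, and stays where it is left.
- keeper (a joint): Slide of the empty block's keeper in m: 0 to 0.004 at the start (open), 0.018 at its stop (closed, 12 mm over the shoulder). About 1.5 N of friction; stays where left; passes over the shoulder (1.5 mm of room) only when the sleeve is home. Steel plate 33 mm wide, top 55.5 mm above the worktop, with an upright tab 8 mm thick, 30 mm wide, top 77.5 mm above the worktop, near its -x end.
- keeper_push (a point): Middle of the outer (-x) face of the keeper's upright tab, 65 mm above the worktop: push here along the block's +x. Moves with the keeper. Axes as the block's. It is 64 mm from the bore's axis with the joint at 0, 46 mm when closed.
- sleeve: The sleeve that fits, loose: a bronze flanged bushing, 31 mm tall, about 110 g, standing on the worktop flange up. Shank 22 mm in diameter, 24 mm long, its foot tapered to 16 mm over the lowest 3 mm; flange on top 40 mm in diameter, 7 mm thick, flat, with a 12 mm hole. Origin at the centre of the foot's underside; z up along its axis.
- shoulder (a point): On the sleeve's axis, at the underside of its flange (24 mm above its foot).
- large_sleeve: A larger loose sleeve that does not fit: the same shape and height, shank 30 mm, flange 52 mm in diameter. Origin at the centre of its foot's underside.
- fitted_block: The other bearing block, the same as the first, with its sleeve already flush and its keeper closed: shows the finished state. Fixed; nothing on it moves. Origin on the worktop under its bore's axis.
- dropper_bottle: Amber dropper bottle, 32 mm wide, 97 mm tall, loose, standing. Origin at the centre of its underside, z up.
- canister: Small white screw-cap jar, 31 mm wide, 40 mm tall, loose, standing. Origin at the centre of its underside, z up.
Things that resemble listed ones, but are neither listed nor needed, are in the scene too. Leave any black or pink look-alike of the sleeve alone.

How it is judged:
By the outcome, as a careful person would: the job done as asked, in the order asked, and still so for the second after the job is handed in, with the robot touching nothing.
It also fails if it takes over 53 s, if anything falls off the work surface, if the arm or the gripper's body presses on something with over 40 N, if the wrist force passes 120 N, or if a joint passes its speed limit or range.

### The arm

A 6-joint arm with a two-finger parallel gripper is mounted at the origin on a cart in front of the work surface, level with it; the furniture and walls round the work are solid. World frame = base frame: x ahead of the robot, y to its left, z up, the work surface at z = 0. Lengths are in m, angles in rad, forces in N, time in s.
With the tool pointing down it reaches from about 0.35 to 0.875 m from the base axis. Payload 15.5 kg.
Tool frame: the origin (TCP) lies midway between the tips of the shut fingers; the grasp point (between the pads) lies 19 mm behind it; z points along the fingers, y is the direction in which the jaws open and shut (so a half turn about z gives the same grasp; the last joint's range is limited). The gripper opens to 85 mm and grips with 20 to 120 N. Pads are 22 mm wide; open, the fingers measure 114 mm over their backs; the gripper's body (76 mm by 85 mm) begins 54 mm behind the grasp point. The pads swing forward as they close: fully open they stand 13 mm farther back than shut.
Start: joints at [1.143, 0.494, 1.345, -0, 1.302, -0.096], TCP at [0.204, 0.591, 0.231] pointing down, gripper open.
Joint ranges: [-2.91, 2.91], [-0.82, 2.16], [0.22, 2.67], [-1.22, 4.37], [0.12, 2.79], [-3.08, 3.08]. Speed limits (rad/s): [1.89, 1.89, 2.57, 3.01, 3.01, 3.01].

### API

Orientations are given as a unit quaternion [w, x, y, z].
In Python, from rig import bot gives the robot as it stands.
- The arm moves only by the shell command python3 -m jog 'ROWS' [FORCE]. ROWS is JSON, a list that holds one entry, the list of rows, each a list of 7 numbers: the turn, a rotation vector about the world's x, y, z in degrees, then the shift along the world's x, y, z in mm, then the closure, from 0 (fully open) to 1 (shut). In form: [[[wx, wy, wz, dx, dy, dz, fingers], ...]]. A call has 1 to 10 rows; each row shifts and turns the pose as measured when the row begins; what a row does not reach is not made up. A row lasts 1/10 s, in which the tool goes at most 50 mm and 8.59 degrees, less where a joint would pass 70% of its speed; a pose out of reach is approached as far as the arm can. A call with a gripper value outside its range is refused whole. The fingers move at their own pace and stop on an object; FORCE is the grip in N (left out, the last holds). Time passes only in rows, so rows that do not move let the fingers close. It gives the time, the measured TCP pose, the force and the opening at its end, in the units of the state.
- bot.read_state(): the state, without advancing time (a new reading comes with each control period).
- bot.snapshot(name): name is "side" or "top"; returns (picture, depth): 384x512x3 uint8, red, green, blue; 384x512 float32, m along the optical axis (not along the pixel's ray), 0 where there is no reading.
- bot.get_calibration(name): a dict with "K" (3x3 intrinsics, pixels), "rvec" (rotation vector, rad) and "tvec" (3), from world to camera coordinates, as OpenCV has them. Camera axes: x right, y down, z forward; pixel columns grow to the right and rows downward; lengths in m; the calibration is good to about 2 mm. A picture is of the moment at which its call begins. get_calibration takes no time and is no camera call.
- bot.job_done(): hands the job in, once; it reports no verdict.
Trained networks look in the newest picture that a camera, given by its name, has taken for a name from the list of things; names that differ only in an ending like _2 or _b are one class to them, and where a whole thing is asked for, a point or a joint stands for the part that bears it (a point fixed in the world has none). Each returns a list of dicts, best first, with "confidence" (0 to 1); they miss things now and then, are a little off and sometimes report something else, mostly with a low value. They report only what shows in the picture. A call takes as long as a camera call. They do not tell look-alikes from the thing itself.
- bot.recognise(camera, target): "uv" ([column, row] in pixels, amid what is visible of it).
- bot.outline_of(camera, target): "region" (384x512 bool, what is visible of it) and "uv" ([column, row] in pixels, amid what is visible of it).
The state is a dict: "t": time; "joint_pos": joint angles; "joint_velocities": joint speeds; "tau": joint torques, N m; "eef_pos": TCP position; "tool_rot": TCP orientation; "force": force on the tool from outside, world axes, zero at the start; "moment": the same for the moment, N m; "width": finger opening in m.
Only numpy, scipy, OpenCV 4.12 (cv2) and the standard library are available. Lean on these libraries where they do the work, as an engineer would, in place of code of your own. Each camera call takes 0.05 s, during which the arm holds its last target.

## Working session

There is one attempt and no reset: what is moved stays moved. The work goes in short steps, Python scripts to look and compute and a shell command to move; the robot and the scene stay as the last step left them, time stands still between calls to the robot, and variables do not carry over. Pictures are saved under pics/ and viewed, and the job is handed in when it is done.

```bash
ls; mkdir -p pics; cat > h.py <<'E'
import numpy as np,cv2
from rig import bot
def cal(n):
    c=bot.get_calibration(n);K=np.array(c['K'],float);R=cv2.Rodrigues(np.array(c['rvec'],float))[0];t=np.array(c['tvec'],float).ravel();return K,R,t
def cloud(n,d):
    K,R,t=cal(n);v,u=np.mgrid[:d.shape[0],:d.shape[1]]
    p=np.stack([(u-K[0,2])/K[0,0]*d,(v-K[1,2])/K[1,1]*d,d],-1)
    w=(p-t)@R; w[d==0]=np.nan; return w
def ray(n,uv,z):
    K,R,t=cal(n);d=R.T@np.array([(uv[0]-K[0,2])/K[0,0],(uv[1]-K[1,2])/K[1,1],1]);c=-R.T@t
    return c+d*(z-c[2])/d[2]
def proj(n,p):
    K,R,t=cal(n);q=K@(R@np.array(p)+t);return q[:2]/q[2]
def save(name,im,s=1.5):
    cv2.imwrite('pics/'+name,cv2.resize(im[...,::-1],None,fx=s,fy=s,interpolation=cv2.INTER_CUBIC))
E
python3 - <<'E'
from h import *
print(bot.read_state())
for n in('top','side'):
    im,d=bot.snapshot(n);save(n+'0.png',im);np.savez(n+'0.npz',im=im,d=d)
    K,R,t=cal(n);print(n,-R.T@t,K[0,0],R[2])
    for o in('bearing_block','sleeve','large_sleeve','keeper','dropper_bottle','canister','fitted_block'):
        print(o,[(np.round(x['uv']).tolist(),round(x['confidence'],2)) for x in bot.recognise(n,o)])
E
```

```text
pics
{'t': 0.0, 'joint_pos': array([ 1.14248868e+00,  4.94181079e-01,  1.34615753e+00, -2.17627090e-05,
        1.30248735e+00, -9.54905903e-02]), 'joint_velocities': array([ 0.00176199, -0.00031247,  0.00083142, -0.00252033,  0.00143961,
        0.00057126]), 'tau': array([-6.45779975e-03, -8.82188416e+01, -3.83845532e+01, -5.49076813e-04,
        1.05167844e-02,  1.25535865e-05]), 'eef_pos': array([0.20403515, 0.59036544, 0.23069262]), 'tool_rot': array([-1.49527989e-04,  1.65638684e-01,  9.86186314e-01, -5.98339631e-04]), 'force': array([-0.33965345, -0.13251187,  0.0166885 ]), 'moment': array([ 0.03625103, -0.02225342, -0.03919549]), 'width': 0.08552474630103246}
top [0.41360504 0.01282481 1.14273651] 460.66250558936946 [ 0.08308628  0.02082241 -0.9963248 ]
bearing_block [([275.0, 189.0], 0.6)]
sleeve [([327.0, 209.0], 0.79), ([154.0, 232.0], 0.73), ([356.0, 190.0], 0.5), ([322.0, 178.0], 0.45)]
large_sleeve [([357.0, 235.0], 0.72)]
keeper [([276.0, 194.0], 0.47)]
dropper_bottle [([222.0, 146.0], 0.56)]
canister [([155.0, 230.0], 0.51), ([253.0, 257.0], 0.5)]
fitted_block [([154.0, 232.0], 0.9), ([220.0, 144.0], 0.63)]
side [ 0.17573598 -0.5700265   0.63408851] 373.01183898470015 [ 0.35422863  0.67697204 -0.64515962]
bearing_block [([278.0, 203.0], 0.57)]
sleeve [([323.0, 259.0], 0.82), ([313.0, 225.0], 0.5)]
large_sleeve [([273.0, 278.0], 0.72)]
keeper [([269.0, 193.0], 0.6)]
dropper_bottle [([288.0, 159.0], 0.52)]
canister [([209.0, 210.0], 0.47)]
fitted_block [([196.0, 155.0], 0.71)]
```

View pics/top0.png

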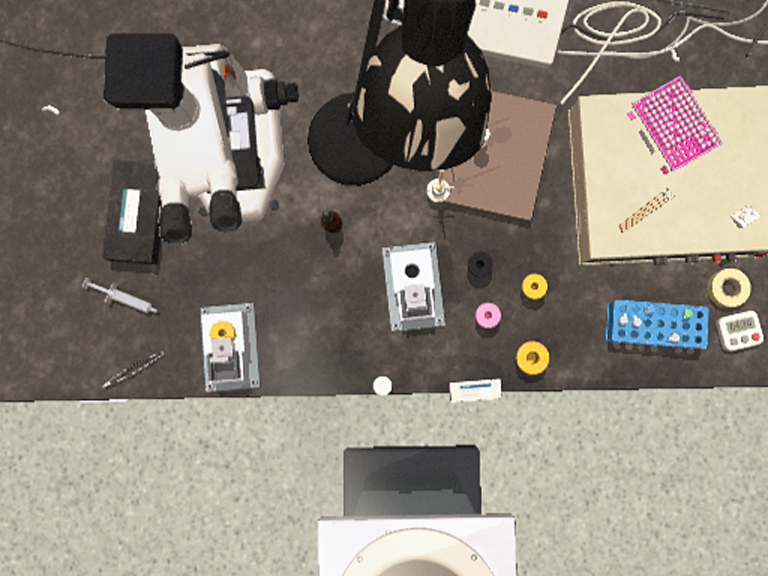

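View pics/side0.png

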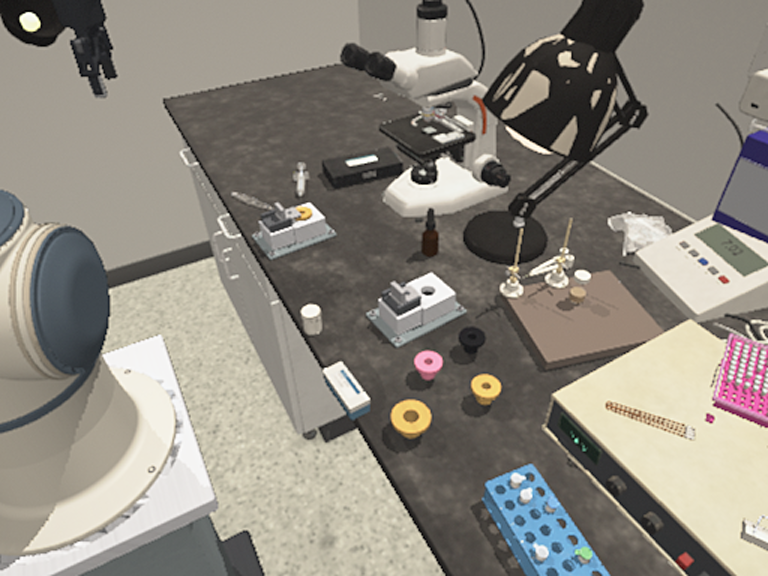

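```bash
python3 - <<'E'
from h import *
z=np.load('top0.npz');save('top_crop.png',z['im'][120:290,120:400],2.8)
z=np.load('side0.npz');save('side_crop.png',z['im'][130:310,170:400],3.3)
E
```

```text
(no output)
```

View crops.

View pics/top_crop.png

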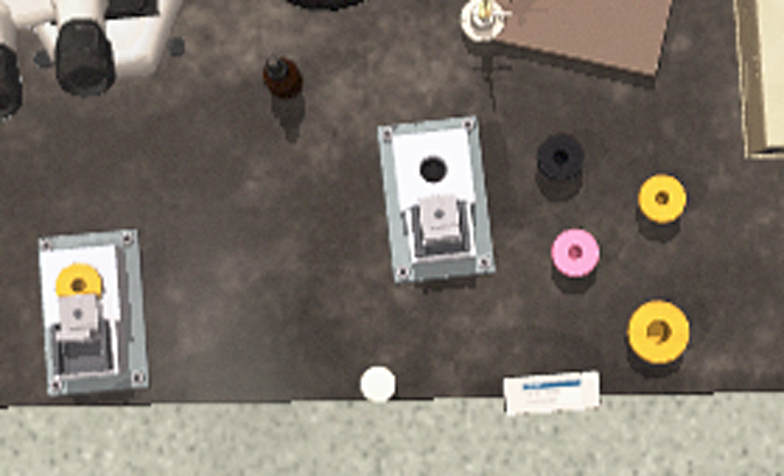

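View pics/side_crop.png

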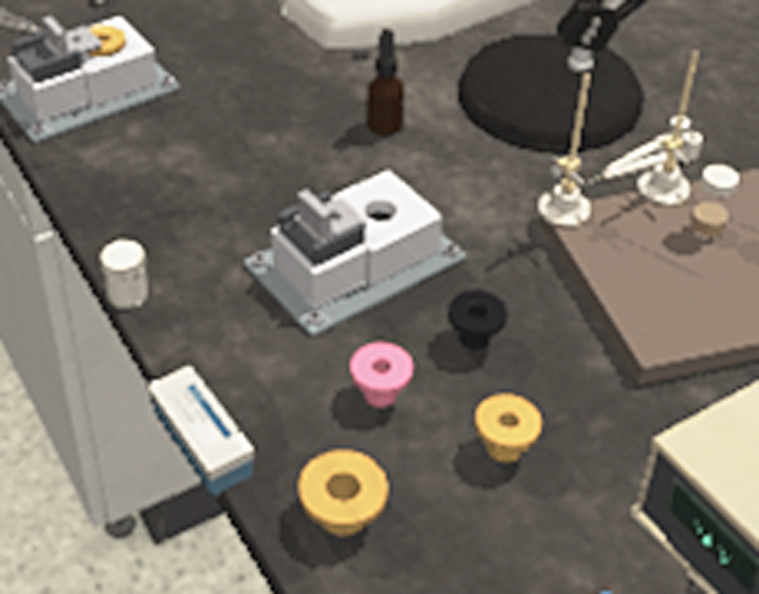

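```bash
python3 - <<'E'
from h import *
z=np.load('top0.npz');w=cloud('top',z['d']);im=z['im']
hsv=cv2.cvtColor(im,cv2.COLOR_RGB2HSV)
def pts(r,zlo,zhi,extra=None):
    u0,u1,v0,v1=r;s=w[v0:v1,u0:u1];m=(s[...,2]>zlo)&(s[...,2]<zhi)
    if extra is not None:m&=extra[v0:v1,u0:u1]
    return s[m]
yel=(hsv[...,0]>15)&(hsv[...,0]<32)&(hsv[...,1]>140)&(hsv[...,2]>100)
for nm,r in(('sleeve',(340,372,175,205)),('large',(338,374,220,255)),('fitted',(135,165,205,235))):
    u0,u1,v0,v1=r;m=np.zeros(yel.shape,np.uint8);m[v0:v1,u0:u1]=yel[v0:v1,u0:u1]
    ct,_=cv2.findContours(m,cv2.RETR_EXTERNAL,cv2.CHAIN_APPROX_NONE);c=max(ct,key=cv2.contourArea)
    e=cv2.fitEllipse(c);p=w[m>0];print(nm,e, np.nanmedian(p[:,2]), ray('top',e[0],.031),np.sqrt(cv2.contourArea(c)/np.pi)*2*1.11/460)
# table
print('tablez',np.nanmedian(w[230:250,180:220,2]),np.nanmedian(w[200:215,375:390,2]))
# block foot & face
for nm,zl,zh in(('foot',.001,.012),('face',.036,.047),('rail',.05,.07),('tab',.07,.09)):
    s=pts((245,305,150,230),zl,zh)
    if len(s)<5:print(nm,len(s));continue
    r=cv2.minAreaRect((s[:,:2]*1000).astype(np.float32));print(nm,len(s),r,np.median(s,0))
for nm,r in(('bottle',(205,235,130,165)),('jar',(245,265,247,268))):
    s=pts(r,.015,.2);print(nm,len(s),np.median(s,0),s.min(0),s.max(0))
# side
z=np.load('side0.npz');im=z['im'];ws=cloud('side',z['d'])
s=ws[160:230,235:320].reshape(-1,3)
for nm,zl,zh in(('foot',.001,.012),('face',.036,.047),('rail',.05,.07),('tab',.07,.09)):
    q=s[(s[:,2]>zl)&(s[:,2]<zh)]
    if len(q)>5:print('side',nm,len(q),cv2.minAreaRect((q[:,:2]*1000).astype(np.float32)),np.median(q,0))
q=ws[248:272,310:336].reshape(-1,3);q=q[(q[:,2]>.025)&(q[:,2]<.04)];print('side sleeve',len(q),np.median(q,0),q.min(0),q.max(0))
E
```

```text
sleeve ((356.0100402832031, 190.54014587402344), (16.210670471191406, 16.699003219604492), 175.08935546875) 0.03127525118772799 [ 0.52103009 -0.19996919  0.031     ] 0.039551361135993515
large ((354.63238525390625, 238.15699768066406), (21.417686462402344, 21.960168838500977), 172.64599609375) 0.030863261738242578 [ 0.40662287 -0.19230728  0.031     ] 0.05219740086469884
fitted ((147.63885498046875, 220.08961486816406), (10.53724479675293, 16.73141098022461), 89.47708892822266) 0.049675905913236645 [0.46065143 0.30590872 0.031     ] 0.03013618344023268
tablez 0.0008195078532401013 0.0008998776627675441
foot 2092 ((531.9659423828125, -3.98504638671875), (147.78114318847656, 197.98690795898438), 88.76799774169922) [ 0.52796285 -0.00302578  0.00356958]
face 651 ((527.8099975585938, -5.594997406005859), (110.37010192871094, 63.87312316894531), 5.448641777038574) [ 0.54735399 -0.00301571  0.04262197]
rail 333 ((501.38922119140625, -7.882226943969727), (50.06881332397461, 46.787193298339844), 5.066545009613037) [ 0.5049741  -0.0079181   0.05647203]
tab 46 ((492.55548095703125, -7.967584609
[... 371 characters left out ...]
3.01640319824219), (275.4574279785156, 234.01637268066406), 60.50595474243164) [0.54749858 0.05920234 0.00207973]
side face 533 ((565.8753051757812, 19.88994598388672), (213.22137451171875, 102.75079345703125), 34.5167350769043) [ 0.54495485 -0.01630303  0.04218062]
side rail 285 ((499.7933349609375, -5.860052108764648), (50.09611511230469, 49.89625930786133), 7.360653877258301) [ 0.49328443 -0.01243385  0.05640411]
side tab 49 ((490.3292236328125, -7.789034843444824), (8.250336647033691, 30.74472427368164), 3.130887031555176) [ 0.49012489 -0.0082816   0.07693778]
side sleeve 255 [ 0.51942163 -0.20012869  0.0309505 ] [ 0.50035007 -0.21873565  0.02502066] [ 0.54057886 -0.17877197  0.03429962]
```

```bash
python3 - <<'E'
from h import *
for n,zz in(('top','top0.npz'),('side','side0.npz')):
    z=np.load(zz);im=z['im'];w=cloud(n,z['d'])
    g=cv2.cvtColor(im,cv2.COLOR_RGB2GRAY)
    c0=proj(n,[.55,-.0035,.042]);print(n,'guess',c0)
    # dark blob near, inside bright face
    u,v=np.round(c0).astype(int);S=9
    p=g[v-S:v+S+1,u-S:u+S+1];_,m=cv2.threshold(p,0,255,cv2.THRESH_BINARY_INV+cv2.THRESH_OTSU)
    nl,lab,st,ce=cv2.connectedComponentsWithStats(m)
    for i in range(1,nl):
        cc=ce[i]+[u-S,v-S];print(st[i],cc,ray(n,cc,.042),ray(n,cc,.039))
    # sleeve
    hsv=cv2.cvtColor(im,cv2.COLOR_RGB2HSV)
z=np.load('side0.npz');im=z['im'];hsv=cv2.cvtColor(im,cv2.COLOR_RGB2HSV)
save('s_sl.png',im[240:280,300:345],12); 
zt=np.load('top0.npz');save('t_bl.png',zt['im'][155:225,245:300],8)
w=cloud('top',zt['d'])
# face far part rectangle & yaw
s=w[155:225,245:300].reshape(-1,3);q=s[(s[:,2]>.038)&(s[:,2]<.046)]
a=np.radians(5.2);ex=np.array([np.cos(a),np.sin(a)]);ey=np.array([-ex[1],ex[0]])
print([ (np.percentile(q[:,:2]@ey,k)) for k in(0,1,2,98,99,100)],[np.percentile(q[:,:2]@ex,k) for k in(98,99,100)])
E
```

```text
top guess [274.38014719 179.97242902]
[ 5  5 10  9 72] [274.26388889 180.16666667] [ 0.5495365  -0.00320955  0.042     ] [ 0.54990697 -0.00325326  0.039     ]
side guess [285.85050632 193.15368009]
[0 0 4 2 6] [278.16666667 184.33333333] [0.55104961 0.03412786 0.042     ] [0.55295125 0.03718899 0.039     ]
[14  0  5  4 11] [293.72727273 184.90909091] [0.58321569 0.01315951 0.042     ] [0.58528031 0.0161144  0.039     ]
[ 4  7  9  6 44] [284.81818182 193.5       ] [ 0.5471784  -0.00334655  0.042     ] [ 5.4906043e-01 -4.7529344e-04  3.9000000e-02]
[ 0 13  4  6 22] [278.5        199.72727273] [ 0.52249174 -0.01494798  0.042     ] [ 0.52424869 -0.0121355   0.039     ]
[14 16  5  3  9] [293.55555556 201.44444444] [ 0.55004696 -0.03755762  0.042     ] [ 0.55194352 -0.0348597   0.039     ]
[np.float64(-0.08528598593677843), np.float64(-0.08471795786260387), np.float64(-0.08408188712054716), np.float64(-0.02262827005526804), np.float64(-0.02192410197729408), np.float64(-0.021359661716455123)] [np.float64(0.5788304822290843), np.float64(0.579379832766233), np.float64(0.5801913665657001)]
```

```bash
python3 -m jog '[[[0,0,6,20,-45,0,0.2],[0,0,6,20,-45,0,0.2],[0,0,6,20,-45,0,0.2],[0,0,6,20,-45,0,0.2],[0,0,0,20,-45,0,0.2],[0,0,0,20,-45,0,0.2],[0,0,0,20,-45,0,0.2],[0,0,0,20,-45,0,0.2],[0,0,0,20,-45,0,0.2],[0,0,0,20,-45,0,0.2]]]' 40
```

```text
t: 1.8
eef_pos: [0.4038, 0.1352, 0.2321]
tool_rot: [0.002, -0.056, 0.998, 0.002]
force: [1.3, 0.5, -0.1]
width: 0.0686
```

```bash
python3 -m jog '[[[0,0,-1,15,-44,0,0.4],[0,0,0,15,-44,0,0.4],[0,0,0,15,-44,0,0.4],[0,0,0,15,-44,0,0.4],[0,0,0,15,-44,-10,0.4],[0,0,0,15,-44,-20,0.4],[0,0,0,15,-44,-20,0.4],[0,0,0,5,-25,-20,0.4],[0,0,0,0,0,0,0.4],[0,0,0,0,0,0,0.4]]]' 40; python3 - <<'E'
from h import *
s=bot.read_state();q=s['tool_rot']
from scipy.spatial.transform import Rotation as R
m=R.from_quat(q[[1,2,3,0]]).as_matrix();print(s['eef_pos'],m[:,1],np.degrees(np.arctan2(m[1,1],m[0,1])),m[:,2],s['width'])
E
```

```text
t: 2.8
eef_pos: [0.5176, -0.2152, 0.1637]
tool_rot: [0.007, -0.043, 0.999, 0.001]
force: [1.6, 0.7, 0.2]
width: 0.0511
[ 0.51764938 -0.2151511   0.16366783] [-8.65206013e-02  9.96249832e-01  6.76280948e-04] 94.96347222000296 [ 0.01376472  0.00187418 -0.99990351] 0.05110042534736592
```

```bash
python3 -m jog '[[[0,0.8,0,2,15,-20,0.4],[0,0,0,0,0,-30,0.4],[0,0,0,0,0,-30,0.4],[0,0,0,0,0,-20,0.4],[0,0,0,0,0,0,0.4],[0,0,0,0,0,0,0.4]]]'; python3 - <<'E'
from h import *
s=bot.read_state();print(s['eef_pos'],s['width'])
im,d=bot.snapshot('side');save('side1.png',im[200:300,260:380],6)
im,d=bot.snapshot('top');save('top1.png',im[150:240,300:410],6)
E
```

```text
t: 3.4
eef_pos: [0.5215, -0.195, 0.0665]
tool_rot: [0.003, -0.046, 0.999, -0.001]
force: [1.0, 0.1, -0.2]
width: 0.0512
[ 0.52151601 -0.19501526  0.0664998 ] 0.05119501298328029
```

View pics/side1.png

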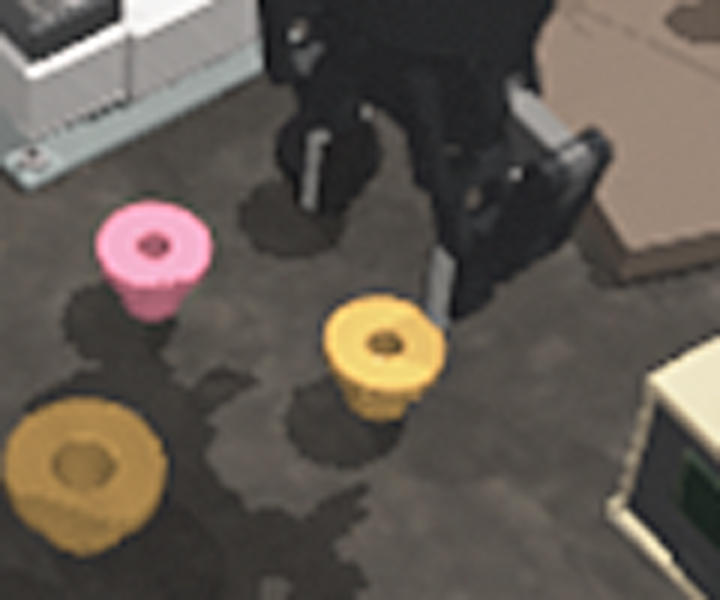

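View pics/top1.png

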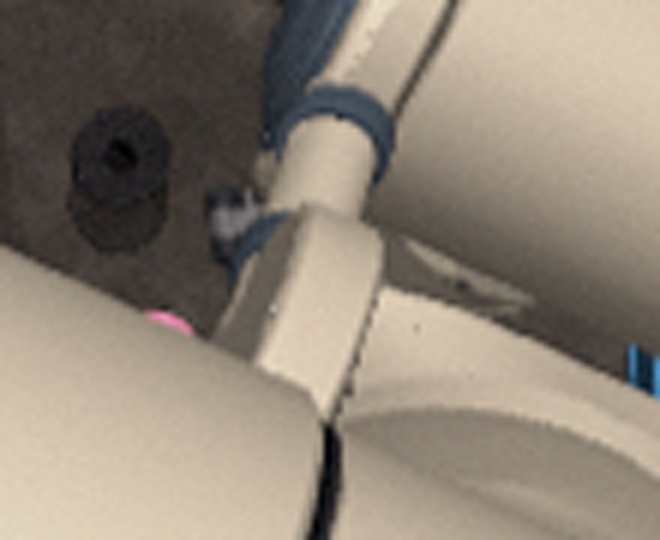

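```bash
python3 -c "
from h import *
print(proj('side',[.5215,-.195,.072]),proj('side',[.519,-.17,.08]),proj('side',[.524,-.22,.08]))"
python3 -m jog '[[[0,0,0,-1,-5,0,0.4],[0,0,0,0,0,0,0.4],[0,0,0,0,0,0,0.4]]]'
```

```text
[325.26718632 241.68708486] [317.17627514 231.28459852] [334.5472799  246.99065083]
t: 3.8
eef_pos: [0.522, -0.2014, 0.0697]
tool_rot: [0.005, -0.045, 0.999, -0.002]
force: [0.2, -0.1, 0.1]
width: 0.0513
```

```bash
python3 -m jog '[[[0,0,0,-1.5,1,-20,0.4],[0,0,0,0,0,-20,0.4],[0,0,0,0,0,-10,0.4],[0,0,0,0,0,0,0.4],[0,0,0,0,0,0,0.4]]]'; python3 - <<'E'
from h import *
s=bot.read_state();print(s['eef_pos'],s['force'])
im,d=bot.snapshot('side');save('side2.png',im[200:300,260:380],6)
E
```

```text
t: 4.3
eef_pos: [0.5218, -0.2016, 0.0205]
tool_rot: [0.007, -0.045, 0.999, -0.003]
force: [0.4, -0.8, 0.3]
width: 0.0513
[ 0.5218043  -0.20161829  0.02049209] [ 0.40142241 -0.80824331  0.29942502]
```

View pics/side2.png

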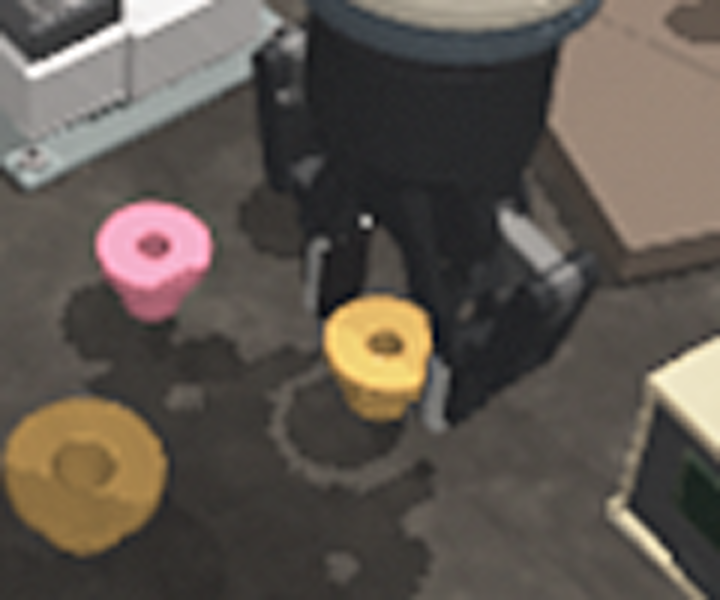

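```bash
python3 -c "
from h import *
for z in(.015,.02,.025,.03,.035,.04,.05): print(z,(proj('side',[.521,-.227,z])-[260,200])*6,(proj('side',[.521,-.176,z])-[260,200])*6)
from scipy.spatial.transform import Rotation as R
q=bot.read_state()['tool_rot'];m=R.from_quat(q[[1,2,3,0]]).as_matrix();print(m.round(4))
"
```

```text
0.015 [430.65224131 426.55922099] [341.92516429 323.34535358]
0.02 [432.30378202 417.34256283] [343.13959109 314.10992813]
0.025 [433.96957738 408.04635461] [344.36403697 304.79830993]
0.03 [435.64981273 398.66956198] [345.59862643 295.40955219]
0.035 [437.34467664 389.21113253] [346.84348606 285.94269235]
0.04 [439.054361   379.66999549] [348.09874453 276.39675178]
0.05 [442.51897548 360.335221  ] [350.64098358 257.06363151]
[[-0.9958 -0.0899  0.0145]
 [-0.09    0.9959 -0.0053]
 [-0.0139 -0.0066 -0.9999]]
```

```bash
python3 -m jog '[[[0.3,0.8,0,-1.5,1,0,0.4],[0,0,0,0,0,0,0.4],[0,0,0,0,0,0,0.7],[0,0,0,0,0,0,0.7],[0,0,0,0,0,0,0.7],[0,0,0,0,0,0,0.7],[0,0,0,0,0,0,0.7]]]' 50; python3 -c "
from h import *
from scipy.spatial.transform import Rotation as R
s=bot.read_state();q=s['tool_rot'];m=R.from_quat(q[[1,2,3,0]]).as_matrix();print(m.round(4),s['width'],s['force'])
im,d=bot.snapshot('side');save('side3.png',im[200:300,260:380],6)
"
```

```text
t: 5.05
eef_pos: [0.5212, -0.2009, 0.0228]
tool_rot: [0.001, -0.045, 0.999, -0.001]
force: [-0.1, 0.7, -1.4]
width: 0.0372
[[-9.959e-01 -9.000e-02  1.900e-03]
 [-9.000e-02  9.959e-01 -9.000e-04]
 [-1.800e-03 -1.100e-03 -1.000e+00]] 0.037216048320229234 [-0.08747869  0.71584494 -1.41788991]
```

View pics/side3.png

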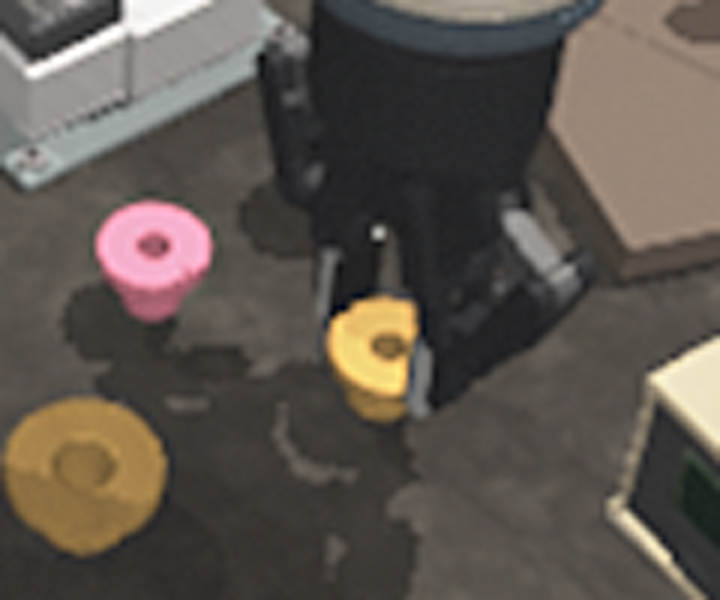

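```bash
python3 -m jog '[[[0,0,0,0,0,0,0.7],[0,0,0,0,0,0,0.7]]]'; python3 -m jog '[[[0,0,0,0,0,10,0.7],[0,0,0,0,0,15,0.7],[0,0,0,0,0,0,0.7]]]'; python3 -c "
from h import *
im,d=bot.snapshot('side');save('side4.png',im[190:290,260:380],6)
"
```

```text
t: 5.3
eef_pos: [0.5212, -0.201, 0.0228]
tool_rot: [0.001, -0.045, 0.999, -0.0]
force: [-0.4, 0.2, 0.0]
width: 0.0373
t: 5.6
eef_pos: [0.521, -0.2009, 0.0492]
tool_rot: [0.001, -0.045, 0.999, -0.0]
force: [0.5, 0.1, -1.7]
width: 0.0371
```

View pics/side4.png

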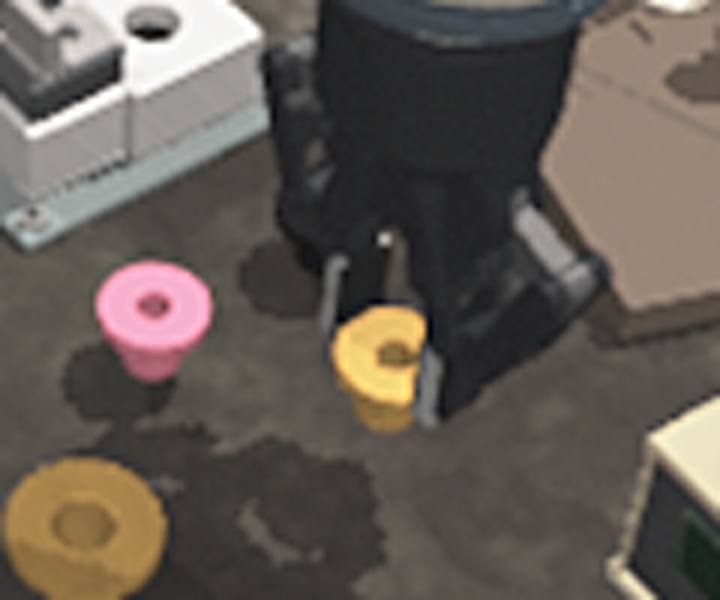

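```bash
python3 -m jog '[[[0,0,0,0,0,30,0.7],[0,0,0,4,20,25,0.7],[0,0,0,5,30,0,0.7],[0,0,0,5,40,0,0.7],[0,0,0,5,40,0,0.7],[0,0,0,5,40,0,0.7],[0,0,0,3,20,0,0.7],[0,0,0,0,0,0,0.7],[0,0,0,0,0,0,0.7]]]'; python3 -c "
from h import *
from scipy.spatial.transform import Rotation as R
s=bot.read_state();q=s['tool_rot'];m=R.from_quat(q[[1,2,3,0]]).as_matrix();print(m.round(4),s['width'],s['force'],s['eef_pos'])
im,d=bot.snapshot('side');save('side5.png',im[140:240,220:340],6)
"
```

```text
t: 6.55
eef_pos: [0.5469, -0.0042, 0.103]
tool_rot: [-0.0, -0.044, 0.999, 0.0]
force: [0.4, 0.3, -1.7]
width: 0.0367
[[-9.961e-01 -8.790e-02 -3.000e-04]
 [-8.790e-02  9.961e-01  3.000e-04]
 [ 2.000e-04  3.000e-04 -1.000e+00]] 0.03669237365339571 [ 0.3877317   0.33462164 -1.65106666] [ 0.54691375 -0.00415383  0.10295482]
```

View pics/side5.png

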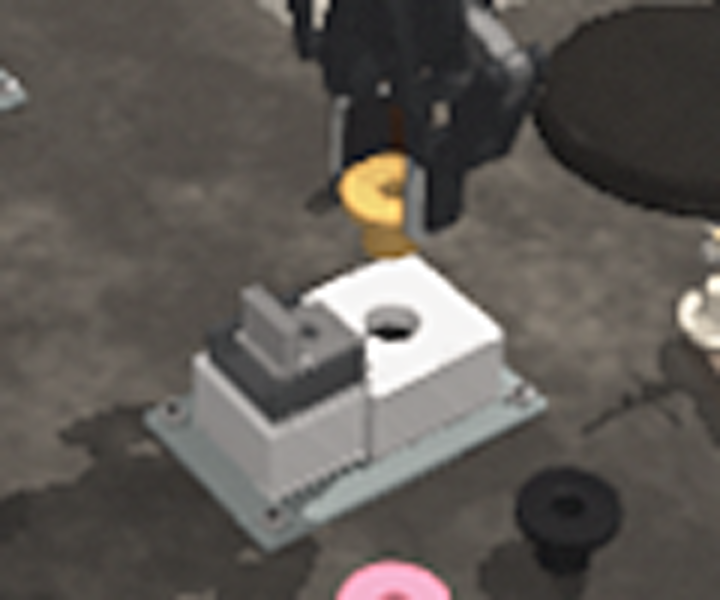

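```bash
cat > fl.py <<'E'
from h import *
import sys
def flange(box,zlo,zhi,n='side'):
    im,d=bot.snapshot(n);w=cloud(n,d);hsv=cv2.cvtColor(im,cv2.COLOR_RGB2HSV)
    yel=(hsv[...,0]>13)&(hsv[...,0]<34)&(hsv[...,1]>120)&(hsv[...,2]>80)
    m=np.zeros(yel.shape,bool);u0,u1,v0,v1=box;m[v0:v1,u0:u1]=yel[v0:v1,u0:u1]
    return im,m,w
E
python3 -c "
from fl import *
im,m,w=flange((270,296,160,190),0,0)
p=w[m];p=p[~np.isnan(p[:,0])]
v,u=np.where(m)
for r in range(v.min(),v.max()+1):
    k=v==r;print(r,u[k].min(),u[k].max(),w[r,u[k]][:,2].round(3)[[0,len(u[k])//2,-1]])
print('foot pred',proj('side',[.5469,-.0042,.080]),proj('side',[.5469,-.0042,.111]),proj('side',[.529,-.0042,.111]))
"
```

```text
165 285 285 [0.019 0.019 0.019]
166 281 286 [0.113 0.113 0.111]
167 279 286 [0.113 0.113 0.113]
168 278 286 [0.111 0.112 0.111]
169 277 286 [0.108 0.114 0.111]
170 277 286 [0.112 0.113 0.109]
171 277 286 [0.111 0.112 0.105]
172 277 286 [0.107 0.111 0.102]
173 277 286 [0.106 0.111 0.111]
174 277 286 [0.    0.112 0.111]
175 278 286 [0.105 0.11  0.112]
176 279 286 [0.104 0.111 0.111]
177 281 286 [0.106 0.107 0.107]
178 281 286 [0.093 0.104 0.106]
179 281 286 [0.09  0.094 0.095]
180 281 288 [0.088 0.09  0.091]
181 281 288 [0.086 0.089 0.085]
182 282 286 [0.002 0.086 0.085]
foot pred [285.39011295 181.51573126] [285.80495691 171.02139553] [279.08392621 173.43175898]
```

```bash
python3 -c "
from h import *
t=np.linspace(0,2*np.pi,100)
def ext(c,r):
    P=np.array([proj('side',[c[0]+r*np.cos(a),c[1]+r*np.sin(a),c[2]]) for a in t]);return P.min(0).round(2),P.max(0).round(2)
print('flange top',ext([.5469,-.0042,.111],.02),'flange bot',ext([.5469,-.0042,.104],.02))
print('shank',ext([.5469,-.0042,.083],.011))
print('bore',ext([.549,-.0036,.042],.012))
im,d=bot.snapshot('side');
g=cv2.cvtColor(im,cv2.COLOR_RGB2GRAY);print(g[186:202,276:296])
save('side6.png',im[155:205,260:310],12)
"
```

```text
flange top (array([277.04, 165.75]), array([294.6 , 176.49])) flange bot (array([276.99, 168.15]), array([294.45, 178.91]))
shank (array([280.71, 177.57]), array([290.16, 183.53]))
bore (array([280.52, 190.06]), array([290.52, 196.63]))
[[202 246 246 251 251 248 246 246 245 245 245 245 245 245 247 252 255 227
  134  89]
 [254 253 249 247 246 245 245 245 245 245 245 245 245 245 245 246 250 255
  234 133]
 [249 246 245 244 244 245 245 246 246 246 246 246 245 245 245 245 246 249
  255 232]
 [247 245 245 244 245 246 247 247 248 248 248 248 247 246 245 245 245 246
  249 254]
 [249 246 245 246 246 247 242 231 231 228 233 241 245 248 247 245 245 245
  246 248]
 [249 250 247 248 246 224 191 169 165 165 172 177 198 241 249 247 245 245
  245 245]
 [210 250 251 249 231 161 146 156 161 162 158 148 142 185 241 248 246 245
  245 245]
 [138 212 252 251 216 151 162 154 141 150 158 160 139 139 224 248 246 245
  245 245]
 [124 139 219 252 231 133 124  98  77  91 101 116 121 151 235 249 246 245
  245 245]
 [133 128 149 207 200 114  56  13  19  11   2  17  99 207 249 248 245 245
  245 245]
 [137 135 133 137 146 204 230 146  65  68  97 118 199 251 249 246 245 245
  245 246]
 [140 134 114 102 123 241 255 250 243 248 249 248 250 250 246 245 245 246
  246 246]
 [118 103  77  60  88 235 255 250 252 253 252 250 248 245 245 245 246 245
  245 247]
 [ 81  71  67  54  93 238 255 247 245 245 246 246 245 245 245 246 246 245
  241 228]
 [ 66  66  64  52  97 191 246 247 245 244 244 245 246 246 247 250 248 224
  201 165]
 [ 65  63  62  54  88 176 239 246 245 244 244 245 247 250 251 241 216 161
  143 151]]
```

View pics/side6.png

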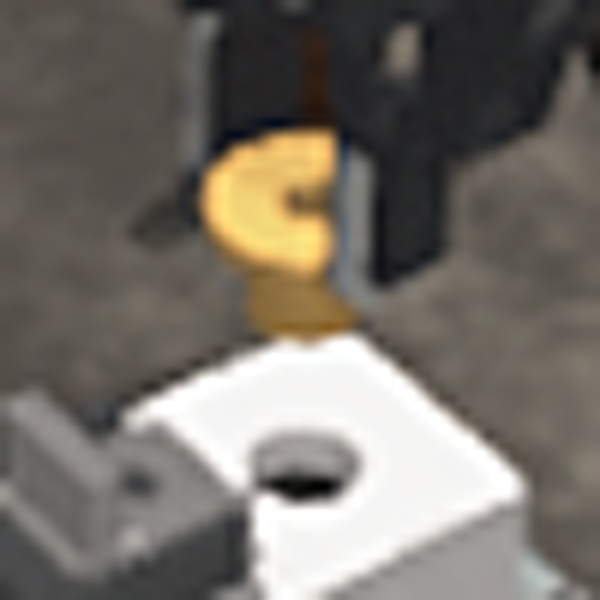

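```bash
python3 -m jog '[[[0,0,0,2,0.5,0,0.7],[0,0,0,0,0,-12,0.7],[0,0,0,0,0,-12,0.7],[0,0,0,0,0,-8,0.7],[0,0,0,0,0,0,0.7],[0,0,0,0,0,0,0.7]]]'; python3 -c "
from h import *
im,d=bot.snapshot('side');save('side7.png',im[160:210,260:310],12)
s=bot.read_state();print(s['eef_pos'],s['force'],s['moment'])
"
```

```text
t: 7.3
eef_pos: [0.5485, -0.0073, 0.0671]
tool_rot: [-0.001, -0.041, 0.999, 0.0]
force: [-0.3, -0.3, 0.2]
width: 0.0376
[ 0.54845034 -0.00728873  0.06719476] [-0.53961084 -0.36309589 -0.77619037] [ 0.01123813 -0.01243218  0.00138746]
```

View pics/side7.png

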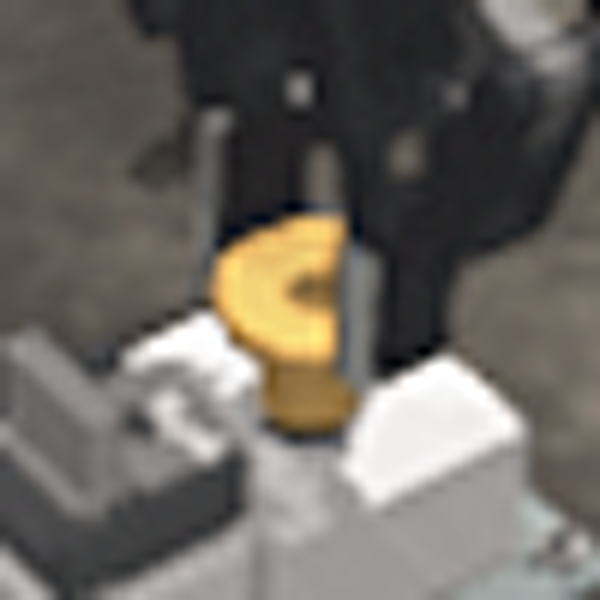

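```bash
python3 -m jog '[[[0,0,0,1,3.5,0,0.7],[0,0,0,0,0,0,0.7],[0,0,0,0,0,0,0.7]]]'
```

```text
t: 7.65
eef_pos: [0.55, -0.0034, 0.0679]
tool_rot: [-0.0, -0.041, 0.999, 0.0]
force: [0.7, 0.2, -1.2]
width: 0.0374
```

```bash
python3 -m jog '[[[0,0,0,-0.8,0,-4,0.7],[0,0,0,0,0,0,0.7],[0,0,0,0,0,-4,0.7],[0,0,0,0,0,0,0.7]]]'; python3 -c "
from h import *
im,d=bot.snapshot('side');save('side8.png',im[160:210,260:310],12)
s=bot.read_state();print(s['eef_pos'],s['force'],s['moment'])
"
```

```text
t: 8.05
eef_pos: [0.5493, -0.0033, 0.0596]
tool_rot: [0.0, -0.041, 0.999, 0.0]
force: [-0.1, 0.3, -1.2]
width: 0.0373
[ 0.5494844  -0.00331064  0.05986626] [-0.86440635 -0.65386248 -1.97193282] [-0.0119607   0.00284499  0.01707784]
```

View pics/side8.png

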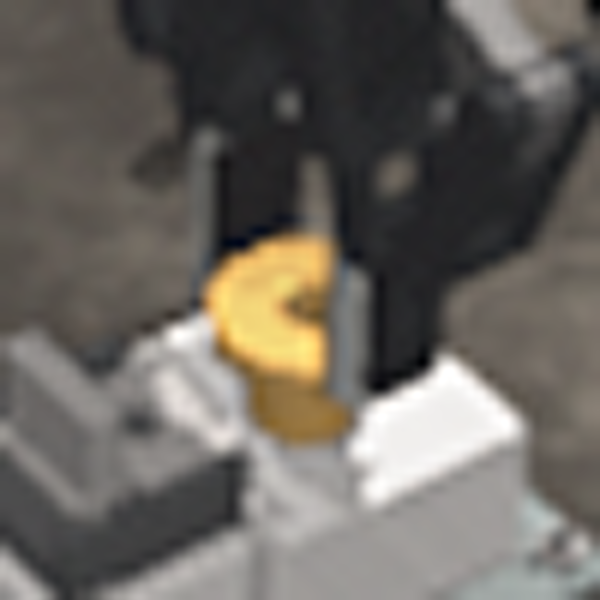

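```bash
python3 -m jog '[[[0,0,0,0,0,-4,0.7],[0,0,0,0,0,0,0.7]]]';python3 -m jog '[[[0,0,0,0,0,-3,0.7],[0,0,0,0,0,0,0.7]]]'; python3 -c "
from h import *
im,d=bot.snapshot('side');save('side9.png',im[160:210,260:310],12)
s=bot.read_state();print(s['eef_pos'],s['force'],s['moment'])
"
```

```text
t: 8.3
eef_pos: [0.5495, -0.0034, 0.0556]
tool_rot: [0.0, -0.041, 0.999, -0.0]
force: [0.3, -0.1, -1.9]
width: 0.0375
t: 8.5
eef_pos: [0.5497, -0.0034, 0.0524]
tool_rot: [0.001, -0.041, 0.999, -0.0]
force: [-0.5, 0.2, -1.5]
width: 0.0373
[ 0.54974643 -0.00340381  0.05250286] [ 0.61560736  0.26837927 -1.41505521] [ 0.03691764 -0.02161566 -0.01172198]
```

View pics/side9.png

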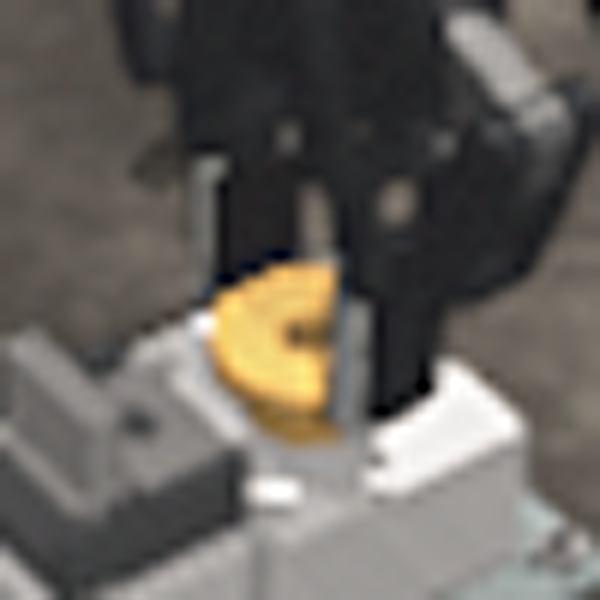

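```bash
python3 -m jog '[[[0,0,0,-0.5,0,-2,0.7],[0,0,0,0,0,0,0.7]]]';python3 -m jog '[[[0,0,0,0,0,0,0.4],[0,0,0,0,0,0,0.4],[0,0,0,0,0,0,0.4],[0,0,0,0,0,10,0.4],[0,0,0,0,0,20,0.4],[0,0,0,0,0,10,0.4],[0,0,0,0,0,0,1],[0,0,0,0,0,0,1],[0,0,0,0,0,0,1],[0,0,0,0,0,0,1]]]'; python3 -m jog '[[[0,0,0,0,0,0,1],[0,0,0,0,0,0,1]]]'; python3 -c "
from h import *
im,d=bot.snapshot('side');save('side10.png',im[140:210,250:320],8)
s=bot.read_state();print(s['eef_pos'],s['force'],s['moment'])
"
```

```text
t: 8.75
eef_pos: [0.5498, -0.0034, 0.0508]
tool_rot: [0.001, -0.041, 0.999, -0.0]
force: [0.0, -0.4, -0.8]
width: 0.037
t: 9.75
eef_pos: [0.5492, -0.0034, 0.0928]
tool_rot: [0.001, -0.041, 0.999, -0.0]
force: [-0.3, 0.4, -0.1]
width: -0.0
t: 9.95
eef_pos: [0.5487, -0.0034, 0.092]
tool_rot: [0.0, -0.041, 0.999, 0.0]
force: [0.7, 0.3, 0.1]
width: 0.0
[ 0.54868755 -0.00334895  0.09201298] [-0.64208202  0.28298941 -0.34693754] [-0.01444793  0.01034065 -0.04469014]
```

View pics/side10.png

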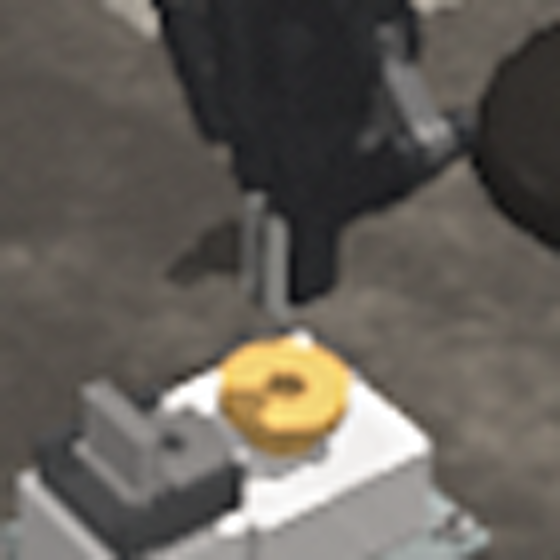

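```bash
python3 -m jog '[[[0,0,0,0,0,-15,1],[0,0,0,0,0,-12,1],[0,0,0,0,0,0,1],[0,0,0,0,0,0,1]]]' 40; python3 -m jog '[[[0,0,0,0,0,-4,1],[0,0,0,0,0,-2,1],[0,0,0,0,0,0,1]]]'
```

```text
t: 10.4
eef_pos: [0.5487, -0.0033, 0.0638]
tool_rot: [-0.0, -0.041, 0.999, 0.0]
force: [0.6, 0.8, 0.2]
width: 0.0001
t: 10.7
eef_pos: [0.5493, -0.0034, 0.0583]
tool_rot: [0.001, -0.041, 0.999, -0.0]
force: [-0.0, -0.0, 0.7]
width: 0.0
```

```bash
python3 -m jog '[[[0,0,0,0,0,-2,1],[0,0,0,0,0,-2,1],[0,0,0,0,0,0,1]]]'; python3 -m jog '[[[0,0,0,0,0,-2,1],[0,0,0,0,0,-2,1]]]'
```

```text
t: 11.0
eef_pos: [0.5498, -0.0035, 0.055]
tool_rot: [0.001, -0.041, 0.999, -0.0]
force: [0.2, -0.2, -0.8]
width: 0.0001
t: 11.2
eef_pos: [0.5502, -0.0035, 0.0515]
tool_rot: [0.002, -0.041, 0.999, -0.0]
force: [-2.7, 0.1, 6.7]
width: 0.0001
```

```bash
python3 -m jog '[[[0,0,0,-0.5,0,-2,1],[0,0,0,0,0,-2,1]]]'; python3 -m jog '[[[0,0,0,-0.5,0,-2,1]]]'
```

```text
t: 11.4
eef_pos: [0.5501, -0.0036, 0.0487]
tool_rot: [0.003, -0.041, 0.999, -0.0]
force: [-14.7, 0.3, 64.7]
width: 0.0001
t: 11.5
eef_pos: [0.55, -0.0035, 0.0487]
tool_rot: [0.004, -0.041, 0.999, -0.001]
force: [-14.4, 0.9, 65.7]
width: -0.0005
```

```bash
python3 -m jog '[[[0,0,0,0,0,6,1],[0,0,0,0,0,20,1],[0,0.5,0,0,0,40,1],[0,0,0,0,0,20,1],[0,0,0,0,0,0,1]]]'; python3 -c "
from h import *
im,d=bot.snapshot('side');save('side11.png',im[140:210,250:320],8)
w=cloud('side',d);hsv=cv2.cvtColor(im,cv2.COLOR_RGB2HSV)
m=(hsv[...,0]>13)&(hsv[...,0]<34)&(hsv[...,1]>120)&(hsv[...,2]>80);m[:178]=0;m[205:]=0;m[:,:270]=0;m[:,300:]=0
p=w[m];print(len(p),np.nanmedian(p,0),np.nanpercentile(p[:,2],[5,25,50,75,95]))
q=w[188:200,296:303].reshape(-1,3);print('face',np.nanmedian(q,0))
g=w[185:200,255:280].reshape(-1,3);t=g[(g[:,2]>.068)&(g[:,2]<.085)];print('tab',len(t),np.median(t,0),cv2.minAreaRect((t[:,:2]*1000).astype(np.float32)))
"
```

```text
t: 12.0
eef_pos: [0.5498, -0.0035, 0.138]
tool_rot: [-0.001, -0.041, 0.999, -0.0]
force: [0.1, -0.7, -0.9]
width: -0.0005
137 [ 0.54689983 -0.00517958  0.04902956] [0.0436041  0.0478224  0.04902956 0.04995838 0.05131306]
face [ 0.57757163 -0.02088752  0.04138947]
tab 57 [ 0.48988957 -0.00982146  0.07612903] ((490.5638732910156, -8.110791206359863), (7.817058086395264, 29.169374465942383), 3.493870258331299)
```

View pics/side11.png

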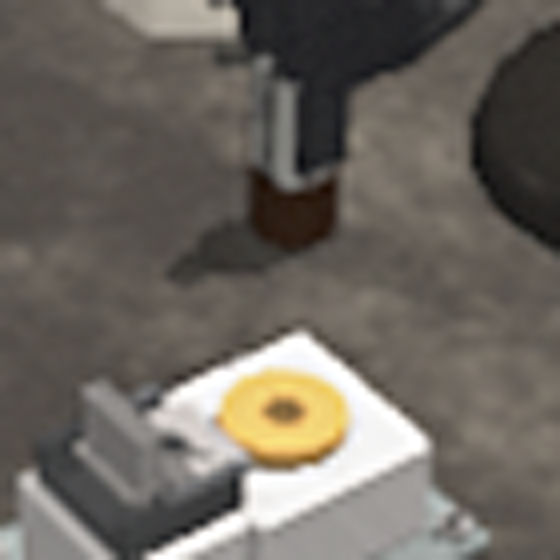

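```bash
python3 -m jog '[[[0,0,0.4,-30,-2.7,0,1],[0,0,0,-30,-2.7,0,1],[0,0,0,-22,-2,0,1],[0,0,0,0,0,-20,1],[0,0,0,0,0,0,1],[0,0,0,0,0,0,1]]]'
```

```text
t: 12.65
eef_pos: [0.462, -0.0106, 0.1117]
tool_rot: [-0.004, -0.045, 0.999, 0.0]
force: [-0.3, 0.9, 0.7]
width: -0.0004
```

```bash
python3 -m jog '[[[0,-0.4,0,2,0,-18,1],[0,0,0,0,0,-18,1],[0,0,0,0,0,-8,1],[0,0,0,0,0,0,1],[0,0,0,0,0,0,1]]]'; python3 -c "
from h import *
im,d=bot.snapshot('side');save('side12.png',im[140:210,230:300],8)
"
```

```text
t: 13.15
eef_pos: [0.4668, -0.0107, 0.0675]
tool_rot: [0.001, -0.045, 0.999, -0.0]
force: [0.1, 0.4, 0.7]
width: 0.0003
```

View pics/side12.png

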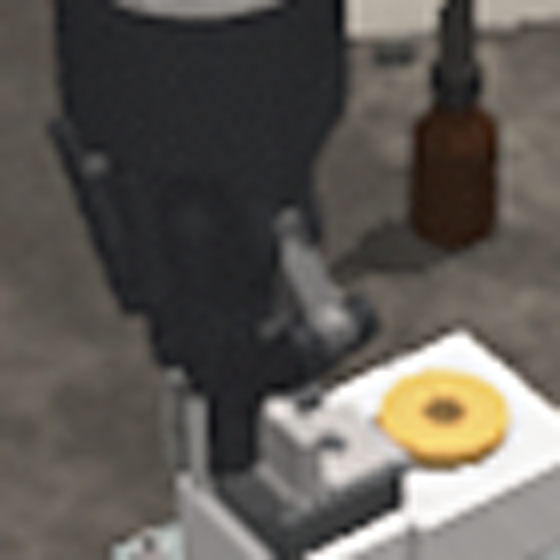

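```bash
python3 -m jog '[[[0,0,0,5,0.4,-1,1],[0,0,0,4,0.4,0,1],[0,0,0,3,0.3,0,1],[0,0,0,0,0,0,1]]]'; python3 -m jog '[[[0,0,0,3,0.3,0,1],[0,0,0,3,0.3,0,1]]]'
```

```text
t: 13.6
eef_pos: [0.4807, -0.0096, 0.0681]
tool_rot: [0.002, -0.045, 0.999, -0.0]
force: [0.2, -0.2, 1.2]
width: 0.0002
t: 13.8
eef_pos: [0.4865, -0.0089, 0.0681]
tool_rot: [0.001, -0.045, 0.999, -0.0]
force: [-0.6, -1.4, -1.0]
width: 0.0001
```

```bash
python3 -m jog '[[[0,0,0,3,0.3,0,1],[0,0,0,2,0.2,0,1]]]'
```

```text
t: 14.0
eef_pos: [0.492, -0.0084, 0.0681]
tool_rot: [0.001, -0.045, 0.999, -0.0]
force: [-3.8, -1.7, 1.2]
width: 0.0
```

```bash
python3 -m jog '[[[0,0,0,2,0.2,-0.5,1]]]'; python3 -m jog '[[[0,0,0,2,0.2,0,1]]]'; python3 -c "
from h import *
im,d=bot.snapshot('side');save('side13.png',im[140:210,230:300],8)
"
```

```text
t: 14.1
eef_pos: [0.4922, -0.0081, 0.0674]
tool_rot: [-0.001, -0.046, 0.999, -0.0]
force: [-19.2, -3.4, 15.2]
width: 0.0003
t: 14.2
eef_pos: [0.492, -0.0079, 0.0672]
tool_rot: [-0.003, -0.046, 0.999, 0.0]
force: [-13.6, -4.5, 10.8]
width: 0.0001
```

View pics/side13.png

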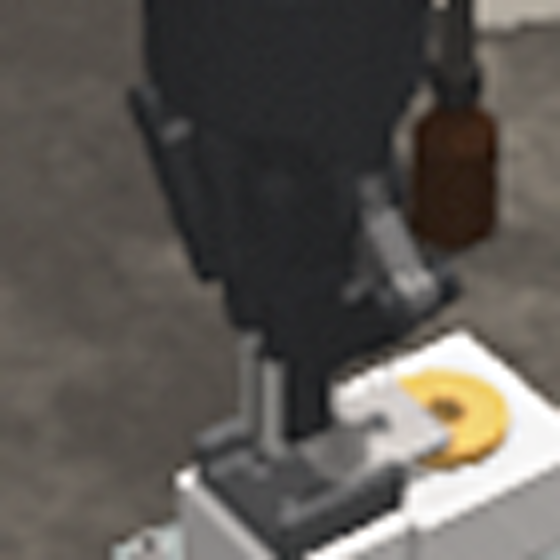

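```bash
python3 -m jog '[[[0,0,0,-6,-0.5,0,1],[0,0,0,-10,-1,0,1],[0,0,0,-8,-1,20,1],[0,0,0,0,0,40,1],[0,0,0,-20,0,40,1],[0,0,0,-40,30,30,1],[0,0,0,-40,40,0,1],[0,0,0,-40,40,0,1],[0,0,0,0,40,0,1],[0,0,0,0,0,0,1]]]'; python3 - <<'E'
from h import *
im,d=bot.snapshot('side');save('side14.png',im[140:210,230:300],8)
w=cloud('side',d);g=w[180:205,255:300].reshape(-1,3);t=g[(g[:,2]>.068)&(g[:,2]<.085)];print('tab',len(t),np.median(t,0),cv2.minAreaRect((t[:,:2]*1000).astype(np.float32)))
im,d=bot.snapshot('top');save('top2.png',im);w=cloud('top',d)
save('top2c.png',im[120:280,120:400],2.8)
def tab(r):
    u0,u1,v0,v1=r;g=w[v0:v1,u0:u1].reshape(-1,3);t=g[(g[:,2]>.069)&(g[:,2]<.085)]
    if len(t)>4:print('top tab',len(t),np.median(t,0),cv2.minAreaRect((t[:,:2]*1000).astype(np.float32)))
tab((245,305,150,230));tab((130,175,200,265))
E
```

```text
t: 15.25
eef_pos: [0.3332, 0.1303, 0.1968]
tool_rot: [0.001, -0.044, 0.999, 0.001]
force: [0.5, -0.3, 0.3]
width: -0.0003
tab 57 [ 0.50532272 -0.00929809  0.07629422] ((507.3500671386719, -6.752964973449707), (9.222596168518066, 28.698265075683594), 7.839959621429443)
top tab 47 [ 0.50810024 -0.00809763  0.07758877] ((508.4682922363281, -8.069931030273438), (7.834319114685059, 28.607990264892578), 5.563210487365723)
top tab 47 [0.41495557 0.29722428 0.07783948] ((415.0043640136719, 297.3116149902344), (7.617464065551758, 29.520673751831055), 5.0552520751953125)
```

View pics/side14.png

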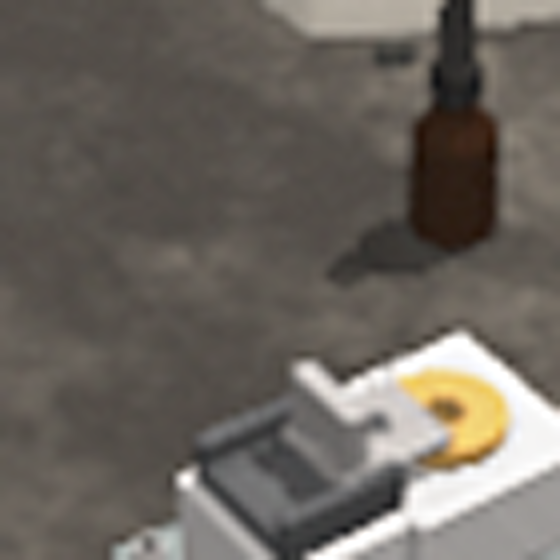

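View pics/top2.png

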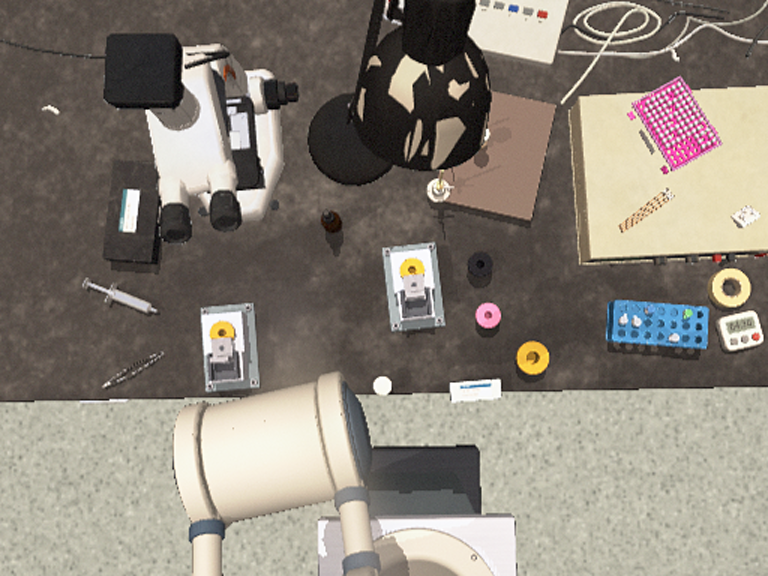

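```bash
python3 - <<'E'
from h import *
im,d=bot.snapshot('top');w=cloud('top',d)
a=np.radians(5.1);ex=np.array([np.cos(a),np.sin(a)])
for nm,(u0,u1,v0,v1) in(('empty',(245,305,150,230)),('fitted',(130,175,200,265))):
    g=w[v0:v1,u0:u1].reshape(-1,3);z=g[:,2];x=g[:,:2]@ex
    f=x[(z>.038)&(z<.0455)];t=x[(z>.072)&(z<.085)];k=x[(z>.0535)&(z<.0575)];s=g[(z>.0475)&(z<.051)]
    print(nm,'tab->edge',np.percentile(f,98)-np.median(t),np.percentile(f,99.5)-np.mean(t),'keeper front->edge',np.percentile(f,98)-np.percentile(k,98),'flange z',np.median(s[:,2]),len(s))
E
```

```text
empty tab->edge 0.07324431515216068 0.07442236538962044 keeper front->edge 0.039058978974796155 flange z 0.049434784460944875 174
fitted tab->edge 0.07289895714353689 0.07362942168864722 keeper front->edge 0.02486355093454984 flange z 0.04973513001937202 180
```

```bash
python3 -c "
from rig import bot
print(bot.job_done(),bot.read_state()['t'])"
```

```text
the job is handed in; nothing more can be done
the job is handed in; nothing more can be done
```

I fitted the bronze sleeve with the 40 mm flange into the empty block and pressed it home. I then slid the keeper over its shoulder to the stop and handed the job in at about 15.4 s of the 53 s allowed.

- **Sleeve:** it started about 14 mm into the bore. I pressed it down with the shut fingers until the force rose sharply to about 65 N at a tool height of 48.7 mm. The flange top then measured about 49 mm, which is flush and matches the fitted block.
- **Keeper:** it stopped firmly at 14 to 19 N, where the stop was expected. The distance from its tab to the block's far edge is within about 1 mm of the fitted block's.
- **Check that disagreed:** the distance from the keeper's front edge to the block's far edge came out at 39 mm here (about 40 expected), but 25 mm on the fitted block. I take the 25 mm as a stray depth reading, but I did not confirm that.
- **Surroundings:** the last top picture shows the bottle, the jar, the large sleeve and the black and pink look-alikes where they were. The arm was clear of everything.

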